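# Unlatch the sample box and put the amber bottle on the roller mixer

### The arm

A 6-joint arm with a two-finger parallel gripper is mounted at the origin on the work surface. World frame = base frame: x ahead of the robot, y to its left, z up, the work surface at z = 0. Lengths are in m, angles in rad, forces in N, time in s.
With the tool pointing down it reaches from about 0.425 to 1.125 m from the base axis. Payload 14.9 kg.
Tool frame: the origin (TCP) lies between the finger pads, 19 mm behind the fingertips; this is the grasp point; z points along the fingers, y is the line along which they close (so a half turn about z gives the same grasp; the last joint's range is limited). The gripper opens to 91 mm and grips with 3 to 60 N. Pads are 32 mm wide; open, the fingers measure 118 mm over their backs; the gripper's body (76 mm by 178 mm) begins 60 mm behind the grasp point.
Start: joints at [1.283, 0.379, 1.734, -0, 1.028, -0.033], TCP at [0.176, 0.677, 0.233] pointing down, gripper open.
Joint ranges: [-2.77, 2.77], [-0.74, 2.19], [0, 2.66], [-1.06, 4.2], [0.31, 2.87], [-3.08, 3.08]. Speed limits (rad/s): [1.89, 1.89, 2.39, 3.14, 3.14, 3.14].

### API

Orientations are given as [roll, pitch, yaw] about the fixed x, y, z axes, in that order (R = Rz(yaw) Ry(pitch) Rx(roll)).
In Python, from workcell import status, read_camera, calibration, arm gives the robot as it stands.
- The arm moves only by the tool drive_tool, never from a script. Its argument "increments" is a list of rows, each a list of 5 numbers: the finger opening in mm, from 0 to 91.2, then the shift along the world's x, y, z in units of 40 mm (1.0 is 40 mm), then the turn about the world's z in units of 5 degrees (1.0 is 5 degrees). In form: [[fingers, dx, dy, dz, twist], ...]. A call has 1 to 20 rows; each row is the pose to reach, as a shift and turn from the pose commanded when the call began; what a row does not reach only later rows make up. A row lasts 1/12 s, in which the tool goes at most 41.7 mm and 7.16 degrees, less where a joint would pass 70% of its speed; a pose out of reach is approached as far as the arm can. A call with a gripper value outside its range is refused whole. The fingers move at their own pace and stop on an object; "squeeze" is the grip in N (left out, the last holds). Time passes only in rows, so rows that repeat a pose let the fingers close. It gives the time, the measured TCP pose, the force, the opening and the grip force at its end, in the units of the state.
- status.read_state(): the state, without advancing time (a new reading comes with each control period).
- read_camera(name): name is "scene" or "top" or "wrist"; returns the picture (400x640x3 uint8, red, green, blue); there is no depth.
- calibration(name): a dict with "fx", "fy", "cx", "cy" (pixels), "dist" ([k1, k2, p1, p2, k3] as OpenCV has them; the pictures are not rectified), "T" (4x4, takes a point from camera to world coordinates). Camera axes: x right, y down, z forward; pixel columns grow to the right and rows downward; lengths in m; the calibration is good to about 2 mm. A picture is of the moment at which its call begins: read the wrist's pose just before it. calibration takes no time and is no camera call; for the wrist camera it gives the pose at the moment of the call.
- arm.job_done(): hands the job in; it is judged then, once.
The state is a dict: "clock": time; "qpos": joint angles; "qd": joint speeds; "joint_torque": joint torques, N m; "tool_pos": TCP position; "tool_rot": TCP orientation; "ft_force": force on the tool from outside, world axes, zero at the start; "moment": the same for the moment, N m; "finger_gap": opening from 0.0 (shut) to 1.0 (fully open); "grasp_force": force on a finger pad.
Only numpy, scipy, OpenCV 4.12 (cv2) and the standard library are available. Lean on these libraries where they do the work, as an engineer would, in place of code of your own. Each camera call takes 0.05 s, during which the arm holds its last target. There are 200 camera calls.

### The job

The amber sample bottle in the lidded blue box is due on the roller mixer. Pinch the two orange buttons of the lid together to draw its bolts, lift the lid off and lay it down flat, latch upward, on the clear bench to the left of the box; then pick the amber bottle out of the clutter and lay it lengthwise in a free gap between two rollers, lowering lid and bottle all the way before you let go. Leave the other things in the box in the box, and do not disturb the bottle already on the mixer or the things on the bench.

Things in the scene. Friction and masses are not known exactly. Their poses are not given: they have to be found in the camera images.
- sampbox: Navy-blue open-topped plastic sample box, fixed to the bench, 292 mm (its x) by 212 mm (its y) by 80 mm high; walls and floor 6 mm, so the inside is 280 x 200 mm and its floor is 6 mm above the bench. Origin: centre of its underside, z up. In the middle of each long wall (y = +-103 mm), just under the rim, is the window that a bolt of the lid enters.
- lid: Clear loose lid, 380 g, plate 300 (x) x 220 (y) x 4 mm, lying bolted on the box's rim. Origin: centre of the plate's underside (80 mm above the bench on the box), z up. A locating frame under the plate reaches 16 mm down into the box with 3 mm play: lift it straight up 20 mm before moving sideways. On the bench it stands on that frame, origin 16 mm up.
- lid_grip (a point): Point midway between the two orange buttons on the black latch housing (46 x 36 mm) in the lid's middle, 24 mm above the lid's origin: pinch here, fingers closing along y. Button faces: 34 mm wide (x), 6 to 32 mm above the lid's origin, 58 mm apart when out, 40 mm when fully in. Axes as the lid's. The plate around is free.
- button_l (a joint): How far the button on the lid's +y side is pressed in: 0 out, 0.009 m fully in; its bolt is clear of the box from about 0.008. Spring 3 N at first, 7.5 N fully in. Until both are in, the lid is locked. Pinch with about 35 N and keep pinching: the same pinch carries the lid.
- button_r (a joint): The same for the button on the lid's -y side.
- lid_place (a point): Middle of the kept-clear bench, on its surface, left of the box (larger y, the side away from the mixer): room for the 300 x 220 mm lid laid with its x along the world's x, give or take 30 mm.
- amber_bottle: THE TARGET: amber-brown bottle, white cap, lying in the box, 60 to 120 g. Body 40 mm diameter, 62 mm long, then a shoulder and a 28 mm cap, 95 mm in all. Origin: on its axis at its middle of mass, 40 mm from the base, 20 mm above what it lies on; x along the axis to the cap, within 0.25 rad of the box's x; y, z roll. 25 mm beside its middle is free of things over 8 mm high.
- mixer: Roller mixer (off), fixed, light grey, x -215 to 161 mm, 224 mm wide, end housings 100 (near) and 88 mm high. Origin: on the bench under the rollers' middle, z up. Five dark rollers along x (-130 to 130 mm), fixed, 30 mm diameter, axes 78 mm up at y = -80, -40, 0, 40, 80 mm. A bottle in a gap has its axis 106.7 mm up; fingertips must stay over the roller tops (93 mm).
- gap_inner (a point): Middle of the free roller gap at the mixer's y = -20 mm, on the axis that a 40 mm bottle lying there has (106.7 mm above the bench); axes as the mixer's, x along the rollers. Fingers fit beside a bottle here if the tool point stays 7 mm or more above the bottle's axis (fingertips above the rollers).
- gap_outer (a point): The same for the free gap at the mixer's y = -60 mm, equally good. (The gap at +20 mm is too close to the white bottle for the fingers.)
- white_bottle: Same bottle but white with a blue cap, lying in the box; stays in the box. Origin and axes as the amber one.
- filter_base: Grey filter-support disc, 58 mm diameter, with a pale stopper pointing up, 38 mm high, standing in the box; stays in the box. Origin: centre of its underside.
- hose_tee: Green plastic hose tee, 64 mm long, 18 mm high, lying in the box; stays in the box. Origin: middle of its underside.
- forceps: Steel filter forceps, 108 mm long, 10 mm wide, 6 mm high, lying flat on the box's floor; stays in the box. Origin: middle of its underside.
- hose_clip: Yellow hose clip, 60 x 12 x 8 mm, lying flat on the box's floor; stays in the box. Origin: middle of its underside.
- rolling_bottle: White bottle with a blue cap, same size as the amber one, already lying in the mixer's gap at the mixer's y = +60 mm; leave it there. Origin and axes as the amber one.
- beaker_a: Plastic beaker, 92 mm diameter, 118 mm high, standing on the bench at the back left. Origin: centre of its underside.
- marker: Marker pen, 120 mm long, 15 mm thick, lying on the bench just left of the box. Origin: middle of its underside.

How it is judged:
On the way, in this order (a step that is already met when the one before it is completed fails the run):
1. both lid buttons are pinched in together while the lid is still on the box (value of joint each of button_l, button_r above 0.007 m and z of lid in the frame of sampbox below 0.085 m and horizontal distance between lid and sampbox below 0.02 m), for 0.1 s.
2. the lid is lowered flat onto the bench, latch upward, still in the fingers (height (world z) of lid between 0.008 and 0.021 m and angle between lid's own z axis and vertical below 0.06 rad and y of lid in the frame of sampbox above 0.2 m and contact force between the fingers and lid above 0.5 N), for 0.05 s.
3. the amber bottle is lifted clear of the box in the fingers (height (world z) of amber_bottle above 0.105 m and contact force between the fingers and amber_bottle above 0.5 N), for 0.1 s.
4. the amber bottle is lowered into a gap between two rollers, still in the fingers (x of amber_bottle in the frame of mixer between -0.075 and 0.075 m and y of amber_bottle in the frame of mixer between -0.075 and 0.075 m and z of amber_bottle in the frame of mixer between 0.1017 and 0.1117 m and angle between the x axis of amber_bottle and the x axis of mixer, either way round below 0.12 rad and contact force between the fingers and amber_bottle above 0.5 N), for 0.05 s.
At the end, for the whole second after the job is handed in: Amber bottle released, still, between two rollers: within 75 mm of their middle lengthwise, 5 mm of resting height, 0.12 rad of their direction. Lid still, flat (0.06 rad), latch up on the bench, over 200 mm left of the box middle. Others still in the box; bystanders moved under 20 mm (x of amber_bottle in the frame of mixer between -0.075 and 0.075 m and y of amber_bottle in the frame of mixer between -0.075 and 0.075 m and z of amber_bottle in the frame of mixer between 0.1017 and 0.1117 m and angle between the x axis of amber_bottle and the x axis of mixer, either way round below 0.12 rad and height (world z) of lid between 0.008 and 0.021 m and angle between lid's own z axis and vertical below 0.06 rad and y of lid in the frame of sampbox above 0.2 m and linear speed of each of amber_bottle, lid below 0.02 m/s and height (world z) of each of white_bottle, filter_base, hose_tee, forceps, hose_clip below 0.06 m and distance of each of beaker_a, marker, rolling_bottle from where it was at the start of the episode below 0.02 m); the robot touches nothing.
It fails at once if another thing is lifted out of the box (height (world z) of any of white_bottle, filter_base, hose_tee, forceps, hose_clip above 0.08 m).
It fails at once if a bystander on the bench or the bottle already on the mixer is moved by more than 20 mm (distance of any of beaker_a, marker, rolling_bottle from where it was at the start of the episode above 0.02 m).
It fails at once if the amber bottle is pressed into the mixer with more than 30 N (contact force between amber_bottle and mixer above 30 N).
It also fails if it takes over 67 s, if anything falls off the work surface, if the arm or the gripper's body presses on something with over 40 N, if the wrist force passes 120 N, or if a joint passes its speed limit or range.

## Working session

There is one attempt and no reset: what is moved stays moved. The work goes in short steps, Python scripts to look and compute and a tool call to move; the robot and the scene stay as the last step left them, time stands still between calls to the robot, and variables do not carry over. Pictures are saved under pics/ and viewed, at most 10 in all, crops included, and the job is handed in when it is done.

Besides the shell and the picture viewer there is one more tool, called after "Request:" in YAML: its name, and indented under it one key for each argument. drive_tool: Moves the arm, as the interface text tells. Its arguments: {"type":"object","properties":{"increments":{"type":"array"},"squeeze":{"type":"number"}},"required":["increments"]}

```bash
mkdir -p pics
cat > h.py <<'E'
import numpy as np,cv2
from workcell import status,read_camera,calibration,arm
def ray(c,px,z):
    """pixels -> world points on plane z"""
    K=np.array([[c['fx'],0,c['cx']],[0,c['fy'],c['cy']],[0,0,1.]])
    u=cv2.undistortPoints(np.array(px,float).reshape(-1,1,2),K,np.array(c['dist'],float)).reshape(-1,2)
    T=np.array(c['T']); d=np.c_[u,np.ones(len(u))]@T[:3,:3].T; o=T[:3,3]
    return o+d*((z-o[2])/d[:,2])[:,None]
E
python3 - <<'E'
from h import *
for n in ("top","scene"):
    im=read_camera(n); cv2.imwrite(f"pics/{n}0.png",im[:,:,::-1]); c=calibration(n); print(n,np.round(c['T'],3).tolist())
s=status.read_state();print(s)
E
```

```text
top [[-0.014, -0.996, 0.086, 0.483], [-1.0, 0.015, 0.011, -0.048], [-0.012, -0.086, -0.996, 1.522], [0.0, 0.0, 0.0, 1.0]]
scene [[-0.036, 0.796, -0.605, 1.433], [0.999, 0.021, -0.032, 0.013], [-0.013, -0.605, -0.796, 1.202], [0.0, 0.0, 0.0, 1.0]]
{'clock': 0.1, 'qpos': array([ 1.28270962e+00,  3.79318103e-01,  1.73470054e+00,  4.22620271e-06,
        1.02851216e+00, -3.32961084e-02]), 'qd': array([-0.00037438,  0.00052113, -0.00111985, -0.00074198,  0.00127092,
        0.00178315]), 'joint_torque': array([-2.65129884e-04, -7.65034389e+01, -4.35295200e+01,  6.52650185e-02,
        3.98289564e-02, -3.89930017e-05]), 'tool_pos': array([0.17633964, 0.67708926, 0.23219124]), 'tool_rot': array([-3.14065515e+00, -3.48467207e-05,  2.88679986e+00]), 'ft_force': array([ 0.37025951, -0.81340353, -0.18780804]), 'moment': array([0.0141825 , 0.02768496, 0.040952  ]), 'grasp_force': 0.0, 'finger_gap': 1.0044793346255119}
```

View pics/top0.png

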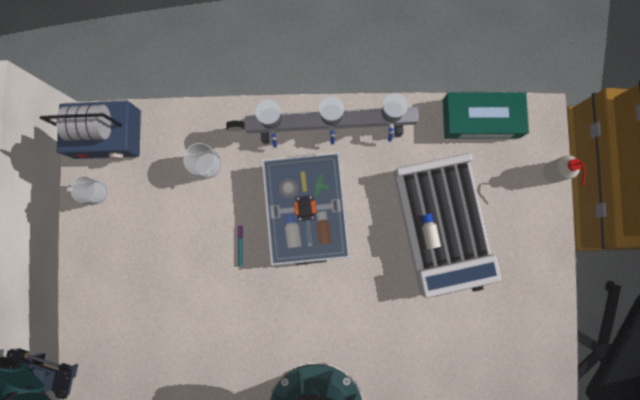

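View pics/scene0.png

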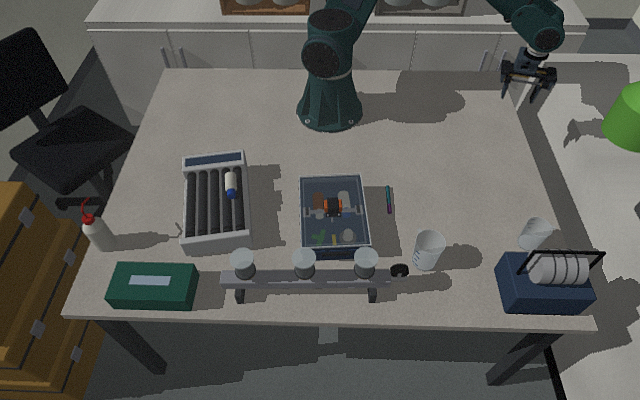

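The top view shows the box centred near (305,210) px, the amber bottle at (323,228), and the marker at (240,245). The beaker is at (202,160), and the mixer is near (447,225), rotated. The bench to the left of the marker is clear. I'll zoom in to get accurate pixels.

Run:
```python
from h import *
im=cv2.imread("pics/top0.png")[145:300,255:505]
cv2.imwrite("pics/topc.png",cv2.resize(im,None,fx=3.2,fy=3.2,interpolation=cv2.INTER_CUBIC))
```

```text
(no output)
```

View pics/topc.png

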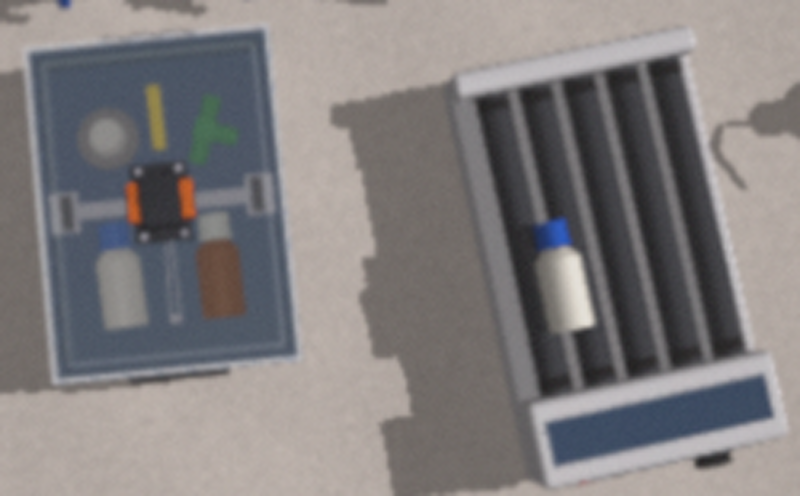

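The crop shows the lid corners at (26,48), (266,30), (297,356) and (55,381), and the buttons at (134,202) and (188,198). The amber bottle runs from base (222,318) to cap (215,215). The gap stripes between rollers are visible: stripe 3 runs from (606,75) to (660,375) and stripe 4 from (650,65) to (705,362).

```bash
cat >> h.py <<'E'
def fit(model,pts):
    """2D rigid fit: returns centre, yaw, rms"""
    m=np.array(model,float);p=np.array(pts)[:,:2];mm,pm=m.mean(0),p.mean(0)
    A=(m-mm).T@(p-pm); a=np.arctan2(A[0,1]-A[1,0],A[0,0]+A[1,1])
    R=np.array([[np.cos(a),-np.sin(a)],[np.sin(a),np.cos(a)]]); t=pm-R@mm
    return t,a,np.linalg.norm((m@R.T+t)-p,axis=1)
E
python3 - <<'E'
from h import *
c=calibration("top")
f=lambda px,z: ray(c,np.array(px,float)/3.2+[255,145]-0.35,z)
L=f([(26,48),(266,30),(297,356),(55,381)],.084)
print("lid",fit([(.15,.11),(.15,-.11),(-.15,-.11),(-.15,.11)],L))
b=f([(134,202),(188,198)],.103);print("buttons",b,b.mean(0))
print("amber",f([(222,318),(215,215)],.026))
M=np.r_[f([(457,80),(692,38)],.088),f([(785,432),(548,485)],.100)]
print("mixer",fit([(.161,.112),(.161,-.112),(-.215,-.112),(-.215,.112)],M))
g=f([(606,75),(660,375),(650,65),(705,362)],.09);print("gaps",g,np.arctan2(*(g[0]-g[1])[1::-1]),np.arctan2(*(g[2]-g[3])[1::-1]))
h=lambda px,z: ray(c,px,z)
print("marker",h([(240,226),(240,265)],.015),"beaker rim",h([(185,160),(220,160),(202,177)],.118))
E
```

```text
lid (array([0.5957961 , 0.02114323]), np.float64(0.07747921259019358), array([0.00225281, 0.00563905, 0.00502771, 0.00373462]))
buttons [[ 0.5949718   0.0434796   0.103     ]
 [ 0.59775883 -0.00372674  0.103     ]] [0.59636532 0.01987643 0.103     ]
amber [[ 0.49342501 -0.03103826  0.026     ]
 [ 0.58795795 -0.02595916  0.026     ]]
mixer (array([ 0.56749386, -0.37938215]), np.float64(0.18651392496126087), array([0.0060366 , 0.01073168, 0.00861056, 0.00862147]))
gaps [[ 0.70301469 -0.37696261  0.09      ]
 [ 0.43620918 -0.41630582  0.09      ]
 [ 0.7115936  -0.41715453  0.09      ]
 [ 0.44671023 -0.45703922  0.09      ]] 0.14640517429096161 0.14945178772790593
marker [[0.5501282  0.21805009 0.015     ]
 [0.43466127 0.21849485 0.015     ]] beaker rim [[0.73383421 0.35727181 0.118     ]
 [0.73161656 0.25680988 0.118     ]
 [0.68438288 0.30774491 0.118     ]]
```

Request:
drive_tool:
  increments:
    - [91, 10.5, -16.4, 1.2, 3.8]
    - [91, 10.5, -16.4, 1.2, 3.8]
    - [91, 10.5, -16.4, 1.2, 3.8]
    - [91, 10.5, -16.4, 1.2, 3.8]
    - [91, 10.5, -16.4, 1.2, 3.8]
    - [91, 10.5, -16.4, 1.2, 3.8]
    - [91, 10.5, -16.4, 1.2, 3.8]
    - [91, 10.5, -16.4, 1.2, 3.8]
    - [91, 10.5, -16.4, 1.2, 3.8]
    - [91, 10.5, -16.4, 1.2, 3.8]
    - [91, 10.5, -16.4, 1.2, 3.8]
    - [91, 10.5, -16.4, 1.2, 3.8]
    - [91, 10.5, -16.4, 1.2, 3.8]
    - [91, 10.5, -16.4, 1.2, 3.8]
    - [91, 10.5, -16.4, 1.2, 3.8]
    - [91, 10.5, -16.4, 1.2, 3.8]
    - [91, 10.5, -16.4, 1.2, 3.8]
    - [91, 10.5, -16.4, 1.2, 3.8]
    - [91, 10.5, -16.4, 1.2, 3.8]
    - [91, 10.5, -16.4, 1.2, 3.8]
  squeeze: 35

```text
clock: 1.77
tool_pos: [0.5988, 0.0174, 0.281]
tool_rot: [-3.141, 0.001, -3.068]
ft_force: [-0.9, 0.8, -0.2]
finger_gap: 0.997
grasp_force: 0.0
```

Run:
```python
from h import *
c=calibration("wrist"); im=read_camera("wrist"); cv2.imwrite("pics/w1.png",im[:,:,::-1]); np.save("w1.npy",c,allow_pickle=True)
s=status.read_state();print(s['clock'],s['tool_pos'],s['tool_rot'],s['qpos']);print(np.round(c['T'],3))
```

```text
1.8167 [0.59740188 0.01927337 0.28050166] [-3.14148663e+00 -9.09808940e-05 -3.06780029e+00] [-6.69372676e-03  1.64965012e-01  1.91586461e+00 -1.29465796e-04
  1.06084519e+00 -1.65121922e+00]
[[-0.073  0.96   0.27   0.522]
 [ 0.997  0.07   0.018  0.012]
 [-0.001  0.271 -0.963  0.432]
 [ 0.     0.     0.     1.   ]]
```

View pics/w1.png

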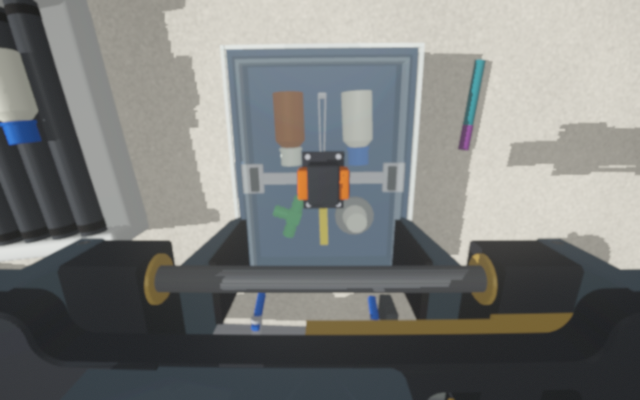

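The wrist view shows the lid's near corners at (222,46) and (424,45), and the latch windows at (253,179) and (393,178). The button outer faces are at columns 298 and 350, rows 167–200. The amber bottle runs from base (289,93) to cap (290,165).

Run:
```python
from h import *
c=np.load("w1.npy",allow_pickle=True).item()
p=lambda px,z: np.round(ray(c,px,z),4)
e=p([(223,46),(423,45)],.084);print("near corners",e,np.arctan2(-(e[1]-e[0])[0],(e[1]-e[0])[1]),np.linalg.norm(e[0]-e[1]))
b=p([(298,168),(298,200),(350,168),(350,200)],.112);print("buttons",b,b.mean(0))
w=p([(253,179),(393,178)],.084);print("windows",w,w.mean(0),np.arctan2(-(w[1]-w[0])[0],(w[1]-w[0])[1]))
h=p([(307,153),(342,152)],.112);print("housing near edge",h,h.mean(0))
print("amber",p([(289,93),(290,150),(290,165)],.026), "side",p([(273,120),(304,120)],.026))
print("clip/forceps",p([(322,95),(322,150)],.01))
```

```text
near corners [[ 0.455  -0.0991  0.084 ]
 [ 0.4383  0.1167  0.084 ]] 0.07723254110785867 0.21644521246726617
buttons [[ 0.5776 -0.009   0.112 ]
 [ 0.614  -0.0071  0.112 ]
 [ 0.5734  0.0479  0.112 ]
 [ 0.6098  0.0515  0.112 ]] [0.5937   0.020825 0.112   ]
windows [[ 0.5997 -0.0644  0.084 ]
 [ 0.5862  0.104   0.084 ]] [0.59295 0.0198  0.084  ] 0.07999519694509787
housing near edge [[ 5.605e-01 -2.000e-04  1.120e-01]
 [ 5.567e-01  3.750e-02  1.120e-01]] [0.5586  0.01865 0.112  ]
amber [[ 0.4945 -0.0316  0.026 ]
 [ 0.5684 -0.0269  0.026 ]
 [ 0.5891 -0.026   0.026 ]] side [[ 0.5302 -0.0514  0.026 ]
 [ 0.5273 -0.0101  0.026 ]]
clip/forceps [[0.4928 0.0115 0.01  ]
 [0.5669 0.017  0.01  ]]
```

Request:
drive_tool:
  increments:
    - [91, -0.06, 0.02, -1, 0.05]
    - [91, -0.06, 0.02, -2, 0.05]
    - [91, -0.06, 0.02, -2.8, 0.05]
    - [91, -0.06, 0.02, -3.4, 0.05]
    - [91, -0.06, 0.02, -3.9, 0.05]
    - [91, -0.06, 0.02, -4.2, 0.05]
    - [91, -0.06, 0.02, -4.33, 0.05]
    - [91, -0.06, 0.02, -4.33, 0.05]
    - [60, -0.06, 0.02, -4.33, 0.05]
    - [30, -0.06, 0.02, -4.33, 0.05]
    - [30, -0.06, 0.02, -4.33, 0.05]
    - [30, -0.06, 0.02, -4.33, 0.05]
    - [30, -0.06, 0.02, -4.33, 0.05]
    - [30, -0.06, 0.02, -4.33, 0.05]
    - [30, -0.06, 0.02, -4.33, 0.05]
    - [30, -0.06, 0.02, -4.33, 0.05]
    - [30, -0.06, 0.02, -4.33, 0.05]
    - [30, -0.06, 0.02, -4.33, 0.05]
    - [30, -0.06, 0.02, -4.33, 0.05]
    - [30, -0.06, 0.02, -4.33, 0.05]
  squeeze: 35

```text
clock: 3.48
tool_pos: [0.5945, 0.0221, 0.1082]
tool_rot: [-3.141, 0.001, -3.06]
ft_force: [-2.5, -2.1, 9.4]
finger_gap: 0.431
grasp_force: 35.0
```

Both buttons are fully in (opening 39.3 mm). Next I lift straight up.

Request:
drive_tool:
  increments:
    - [30, 0, 0, 0.15, 0]
    - [30, 0, 0, 0.4, 0]
    - [30, 0, 0, 0.8, 0]
    - [30, 0, 0, 1.3, 0]
    - [30, 0, 0, 1.8, 0]
    - [30, 0, 0, 2.2, 0]
    - [30, 0, 0, 2.2, 0]
    - [30, 0, 0, 2.2, 0]

```text
clock: 4.15
tool_pos: [0.5942, 0.0223, 0.1962]
tool_rot: [-3.142, 0.001, -3.06]
ft_force: [-0.4, -0.1, -3.9]
finger_gap: 0.428
grasp_force: 35.0
```

Run:
```python
from h import *
c=calibration("wrist"); im=read_camera("wrist"); cv2.imwrite("pics/w2.png",im[:,:,::-1]); np.save("w2.npy",c,allow_pickle=True)
s=status.read_state();print(s['tool_pos'],s['ft_force'],s['moment'])
```

```text
[0.59360232 0.02224659 0.19511659] [-0.56037772 -0.63322364 -4.17979933] [ 0.00684084 -0.00559128  0.04988911]
```

View pics/w2.png

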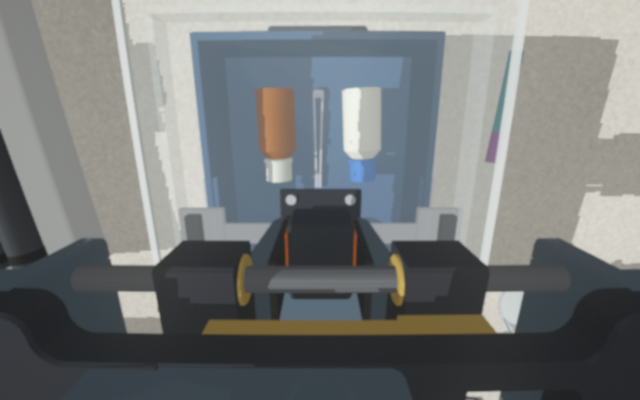

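The lid hangs free in the grip, with a wrist load of about -4 N. Now I carry it left.

Request:
drive_tool:
  increments:
    - [30, -0.3, 0.9, 0, -0.1]
    - [30, -0.6, 1.8, 0, -0.2]
    - [30, -0.9, 2.7, 0, -0.3]
    - [30, -1.2, 3.6, 0, -0.4]
    - [30, -1.5, 4.5, 0, -0.5]
    - [30, -1.8, 5.4, 0, -0.6]
    - [30, -2.1, 6.3, 0, -0.7]
    - [30, -2.4, 7.2, 0, -0.8]
    - [30, -2.7, 8.1, 0, -0.9]
    - [30, -2.85, 8.7, 0, -0.95]
    - [30, -2.85, 8.95, -0.2, -0.95]
    - [30, -2.85, 8.95, -0.8, -0.95]
    - [30, -2.85, 8.95, -1.5, -0.95]
    - [30, -2.85, 8.95, -2.2, -0.95]
    - [30, -2.85, 8.95, -2.8, -0.95]
    - [30, -2.85, 8.95, -3.2, -0.95]
    - [30, -2.85, 8.95, -3.4, -0.95]
    - [30, -2.85, 8.95, -3.4, -0.95]

```text
clock: 5.7
tool_pos: [0.4788, 0.3788, 0.0568]
tool_rot: [-3.139, -0.004, 3.14]
ft_force: [0.2, -0.0, -3.5]
finger_gap: 0.435
grasp_force: 35.0
```

Run:
```python
from h import *
im=read_camera("top"); cv2.imwrite("pics/t2.png",im[:,:,::-1])
cv2.imwrite("pics/t2c.png",cv2.resize(im[130:310,150:430,::-1],None,fx=2.8,fy=2.8,interpolation=cv2.INTER_CUBIC))
s=status.read_state();print(s['tool_pos'],s['tool_rot'],s['ft_force'],s['moment'])
```

```text
[0.47958661 0.37945169 0.05836377] [-3.14016539e+00 -1.86623565e-03  3.13958687e+00] [ 0.49364417 -0.10610778 -3.39126208] [ 0.07798109 -0.04681458  0.0170603 ]
```

View pics/t2c.png

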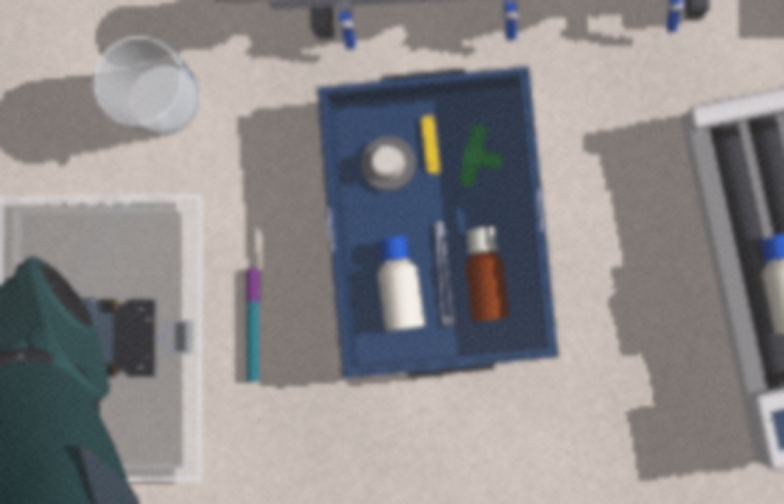

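The lid is clear of the marker (gap of about 45 crop px) and of the beaker. The amber bottle runs from base (488,320) to cap (482,228). Next I lower the last 14 mm, still gripping.

Request:
drive_tool:
  increments:
    - [30, 0, 0, -0.15, 0]
    - [30, 0, 0, -0.27, 0]
    - [30, 0, 0, -0.33, 0]
    - [30, 0, 0, -0.36, 0]
    - [30, 0, 0, -0.38, 0]
    - [30, 0, 0, -0.38, 0]
    - [30, 0, 0, -0.38, 0]

```text
clock: 6.33
tool_pos: [0.4801, 0.3803, 0.0445]
tool_rot: [3.141, 0.0, 3.14]
ft_force: [0.1, -0.1, -3.5]
finger_gap: 0.429
grasp_force: 35.0
```

Run:
```python
from h import *
c=calibration("top")
print(ray(c,np.array([(488,320),(482,228),(468,290),(508,288)],float)/2.8+[150,130]-.3,.026))
```

```text
[[ 0.49354147 -0.03092493  0.026     ]
 [ 0.59004732 -0.02600413  0.026     ]
 [ 0.52519454 -0.0104353   0.026     ]
 [ 0.52667472 -0.05233731  0.026     ]]
```

Request:
drive_tool:
  increments:
    - [30, 0, 0, -0.03, 0]
    - [30, 0, 0, -0.06, 0]
    - [30, 0, 0, -0.06, 0]
    - [30, 0, 0, -0.06, 0]

```text
clock: 6.67
tool_pos: [0.4803, 0.3804, 0.044]
tool_rot: [-3.141, -0.0, 3.14]
ft_force: [-10.9, -8.9, 31.3]
finger_gap: 0.436
grasp_force: 35.0
```

The lid touches down at TCP z 0.044. I ease the pressure, release, and rise toward the amber bottle.

Request:
drive_tool:
  increments:
    - [30, 0, 0, 0.04, 0]
    - [30, 0, 0, 0.05, 0]
    - [91, 0, 0, 0.05, 0]
    - [91, 0, 0, 0.05, 0]
    - [91, 0, 0, 0.05, 0]
    - [91, 0, 0, 0.05, 0]
    - [91, 0, 0, 0.05, 0]
    - [91, 0, 0, 0.05, 0]
    - [91, 0, 0, 0.3, 0]
    - [91, 0, 0, 1.0, 0]
    - [91, 0, 0, 2.0, 0]
    - [91, 0, 0, 3.0, 0]
    - [91, 0, 0, 3.7, 0]
    - [91, 0, 0, 3.8, 0]

```text
clock: 7.83
tool_pos: [0.4821, 0.3817, 0.2003]
tool_rot: [3.137, 0.006, 3.14]
ft_force: [0.7, 0.4, 0.1]
finger_gap: 0.993
grasp_force: 0.0
```

Request:
drive_tool:
  increments:
    - [91, 0.1, -1, 0, 0.1]
    - [91, 0.2, -2, 0, 0.2]
    - [91, 0.4, -3, 0, 0.3]
    - [91, 0.5, -4, 0, 0.4]
    - [91, 0.6, -5, 0, 0.5]
    - [91, 0.8, -6, 0, 0.6]
    - [56, 0.9, -7, 0, 0.7]
    - [56, 1, -8, 0, 0.7]
    - [56, 1.2, -9, 0, 0.7]
    - [56, 1.32, -10, 0, 0.7]
    - [56, 1.32, -10.26, 0, 0.7]
    - [56, 1.32, -10.26, 0, 0.7]
    - [56, 1.32, -10.26, 0, 0.7]

```text
clock: 8.92
tool_pos: [0.5325, -0.0302, 0.1938]
tool_rot: [3.141, -0.0, -3.084]
ft_force: [-0.4, 0.6, 0.1]
finger_gap: 0.611
grasp_force: 0.0
```

Run:
```python
from h import *
c=calibration("wrist"); im=read_camera("wrist"); cv2.imwrite("pics/w3.png",im[:,:,::-1]); np.save("w3.npy",c,allow_pickle=True)
cv2.imwrite("pics/t3.png",read_camera("top")[:,:,::-1])
s=status.read_state();print(s['clock'],s['tool_pos'],s['tool_rot'],s['ft_force'],s['finger_gap']*91.2)
```

```text
9.0167 [ 0.53257625 -0.02910321  0.19384711] [ 3.14140914e+00 -2.97076226e-04 -3.08145678e+00] [-0.17197347 -0.00459377  0.59624964] 55.7354145298765
```

View pics/w3.png

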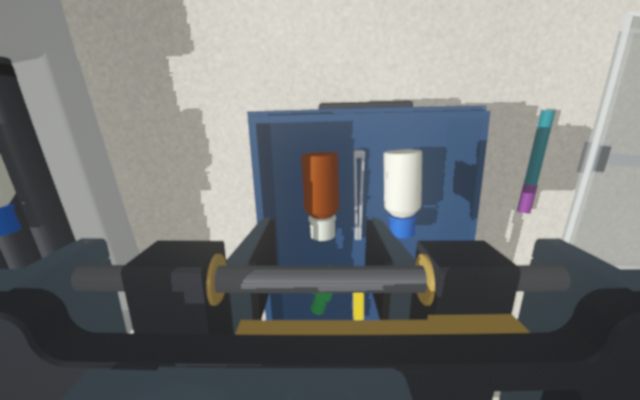

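The amber bottle spans from base (320,154) to cap end (322,240), with body edges at columns 302 and 339. It is centred between the fingers at columns 270 and 370, and the forceps are at column 359.

Run:
```python
from h import *
c=np.load("w3.npy",allow_pickle=True).item()
print(ray(c,[(320,154),(322,240),(302,180),(339,180),(359,165),(359,235)],.026))
```

```text
[[ 0.49389941 -0.03293606  0.026     ]
 [ 0.59388216 -0.02492314  0.026     ]
 [ 0.52361729 -0.05118936  0.026     ]
 [ 0.52128783 -0.01034024  0.026     ]
 [ 0.50339207  0.01022628  0.026     ]
 [ 0.58515356  0.01779715  0.026     ]]
```

Request:
drive_tool:
  increments:
    - [56, 0, -0.02, -0.9, 0]
    - [56, 0, -0.02, -1.8, 0]
    - [56, 0, -0.02, -2.6, 0]
    - [56, 0, -0.02, -3.2, 0]
    - [56, 0, -0.02, -3.6, 0]
    - [56, 0, -0.02, -3.85, 0]
    - [56, 0, -0.02, -3.97, 0]
    - [56, 0, -0.02, -3.97, 0]
    - [56, 0, -0.02, -3.97, 0]
    - [34, 0, -0.02, -3.97, 0]
    - [34, 0, -0.02, -3.97, 0]
    - [34, 0, -0.02, -3.97, 0]
    - [34, 0, -0.02, -3.97, 0]
    - [34, 0, -0.02, -3.97, 0]
    - [34, 0, -0.02, -3.97, 0]
    - [34, 0, -0.02, -3.97, 0]
  squeeze: 20

```text
clock: 10.35
tool_pos: [0.5334, -0.0311, 0.0359]
tool_rot: [-3.141, 0.001, -3.082]
ft_force: [-0.3, 1.1, 7.6]
finger_gap: 0.437
grasp_force: 19.7
```

The bottle is gripped at 39.9 mm. I lift it and carry it over the mixer.

Request:
drive_tool:
  increments:
    - [34, 0, 0, 0.4, 0]
    - [34, 0, 0, 1.1, 0]
    - [34, 0, 0, 2, 0]
    - [34, 0, 0, 3, 0]
    - [34, 0, 0, 4, 0]
    - [34, 0, 0, 5, 0]
    - [34, 0.1, -0.3, 5.4, 0]
    - [34, 0.2, -1.3, 5.4, 0.2]
    - [34, 0.3, -2.3, 5.4, 0.4]
    - [34, 0.4, -3.3, 5.4, 0.6]
    - [34, 0.5, -4.3, 5.4, 0.8]
    - [34, 0.6, -5.3, 5.4, 1]
    - [34, 0.7, -6.3, 5.4, 1.1]
    - [34, 0.8, -7.3, 5.4, 1.1]
    - [34, 0.9, -8.3, 5.4, 1.1]
    - [34, 0.95, -9.15, 5.4, 1.1]
    - [34, 0.95, -9.15, 5.4, 1.1]
    - [34, 0.95, -9.15, 5.4, 1.1]

```text
clock: 11.85
tool_pos: [0.5703, -0.3984, 0.2507]
tool_rot: [3.141, -0.0, -2.988]
ft_force: [0.5, -0.2, -0.9]
finger_gap: 0.435
grasp_force: 19.7
```

Run:
```python
from h import *
c=calibration("wrist"); im=read_camera("wrist"); cv2.imwrite("pics/w4.png",im[:,:,::-1]); np.save("w4.npy",c,allow_pickle=True)
cv2.imwrite("pics/t4.png",read_camera("top")[:,:,::-1])
s=status.read_state();print(s['clock'],s['tool_pos'],s['tool_rot'],s['ft_force'],s['finger_gap']*91.2)
```

```text
11.95 [ 0.5704831  -0.39631079  0.2507973 ] [ 3.14083316e+00 -5.40491491e-04 -2.98636575e+00] [ 0.65217878  0.49584955 -1.6718496 ] 39.779790024920175
```

View pics/w4.png

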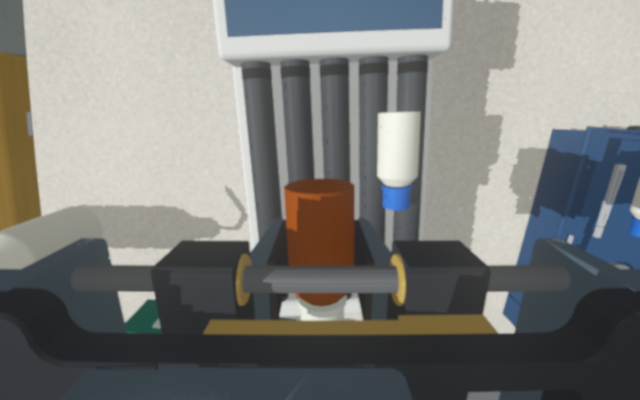

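The five roller ends are at (257,65), (295,63), (334,61), (373,60) and (411,60), and image right is +y. The inner gap therefore lies between columns 295 and 334, and the rolling bottle is at (399,150). I'll measure the roller centrelines numerically.

Run:
```python
from h import *
c=np.load("w4.npy",allow_pickle=True).item()
g=cv2.cvtColor(cv2.imread("pics/w4.png"),cv2.COLOR_BGR2GRAY)
P={}
for r in (80,95,110,125,140,155,170):
    d=(g[r,235:375]<85).astype(int); e=np.diff(np.r_[0,d,0]); a=np.where(e==1)[0]+235; b=np.where(e==-1)[0]+235
    runs=[(x,y) for x,y in zip(a,b) if y-x>12]; print(r,runs)
    for x,y in runs:
        k=(x+y-1)/2; P.setdefault(len(P) if 0 else runs.index((x,y)),[]).append((k,r))
for i,p in P.items():
    w=ray(c,p,.082); s=np.polyfit(w[:,0],w[:,1],1); print(i,len(p),"yaw",np.arctan(s[0]),"y at x=.57",np.polyval(s,.57),"resid",np.std(w[:,1]-np.polyval(s,w[:,0])))
w=ray(c,[(257,65),(295,63),(334,61),(373,60)],.085);print("ends",w)
print("bottle",ray(c,[(320,182)],.25-.01))
```

```text
80 []
95 []
110 []
125 []
140 []
155 []
170 []
ends [[ 0.45360819 -0.48032319  0.085     ]
 [ 0.4461616  -0.44301144  0.085     ]
 [ 0.43847393 -0.40491961  0.085     ]
 [ 0.43157565 -0.36675068  0.085     ]]
bottle [[ 0.5290941  -0.40493102  0.24      ]]
```

Run:
```python
from h import *
from scipy.signal import find_peaks
c=np.load("w4.npy",allow_pickle=True).item()
g=cv2.GaussianBlur(cv2.cvtColor(cv2.imread("pics/w4.png"),cv2.COLOR_BGR2GRAY),(0,0),1).astype(int)
print(g[110,235:440:3])
# sub-pixel edges: bright gap strips; midpoint threshold
E={}
for r in range(75,165,8):
    v=g[r,240:370].astype(float); t=(v.min()+np.percentile(v,95))/2; d=(v<t).astype(int); e=np.diff(d)
    a=np.where(e==1)[0]; b=np.where(e==-1)[0]
    runs=[(x+.5+240,b[b>x][0]+.5+240) for x in a if (b>x).any() and 12<b[b>x][0]-x<40]
    if r%24<8: print(r,runs)
    for i,q in enumerate(runs): E.setdefault(i,[]).append((sum(q)/2,r))
for i,p in E.items():
    w=ray(c,p,.082); s=np.polyfit(w[:,0],w[:,1],1); print(i,len(p),"yaw",np.arctan(s[0]),"y@.55,.57",np.polyval(s,[.55,.57]),np.std(w[:,1]-np.polyval(s,w[:,0])))
```

```text
[212 227 222 200 117 109 107  99  93  83  75  70  72 132 164 164 132 100
 104 102  94  87  77  69  64  89 156 163 156 108  96 104 102  94  89  78
  70  68 121 163 163 143 101 102 109 105  99  94  90  90  96 151 171 168
 132 120 127 132 126 122 112 102  83  96 157 158 153 155 154]
75 [(np.float64(242.5), np.float64(270.5)), (np.float64(280.5), np.float64(309.5)), (np.float64(319.5), np.float64(348.5))]
99 [(np.float64(246.5), np.float64(272.5)), (np.float64(283.5), np.float64(310.5)), (np.float64(321.5), np.float64(348.5))]
123 [(np.float64(248.5), np.float64(274.5)), (np.float64(284.5), np.float64(311.5)), (np.float64(322.5), np.float64(349.5))]
147 [(np.float64(249.5), np.float64(277.5)), (np.float64(285.5), np.float64(313.5)), (np.float64(321.5), np.float64(350.5))]
0 12 yaw 0.1944894787301789 y@.55,.57 [-0.46278617 -0.45884658] 0.0002397764139788222
1 12 yaw 0.192374719405052 y@.55,.57 [-0.42331164 -0.41941597] 0.0002055913308809908
2 12 yaw 0.19101852788492288 y@.55,.57 [-0.3833016  -0.37943407] 0.00027303926732302443
```

Request:
drive_tool:
  increments:
    - [34, 0, -0.05, -0.8, 0.42]
    - [34, 0, -0.05, -1.6, 0.42]
    - [34, 0, -0.05, -2.3, 0.42]
    - [34, 0, -0.05, -2.8, 0.42]
    - [34, 0, -0.05, -3.05, 0.42]
    - [34, 0, -0.05, -3.15, 0.42]
    - [34, 0, -0.05, -3.2, 0.42]
    - [34, 0, -0.05, -3.2, 0.42]
    - [34, 0, -0.05, -3.2, 0.42]
    - [34, 0, -0.05, -3.2, 0.42]

```text
clock: 12.78
tool_pos: [0.5714, -0.3993, 0.1245]
tool_rot: [-3.14, 0.001, -2.95]
ft_force: [-0.7, -0.9, -1.6]
finger_gap: 0.44
grasp_force: 19.7
```

Run:
```python
from h import *
s=status.read_state();print(s['clock'],s['tool_pos'],s['tool_rot'],s['ft_force'],s['finger_gap']*91.2)
```

```text
12.7833 [ 0.57140993 -0.3993452   0.12449125] [-3.14019833e+00  1.22078782e-03 -2.94951694e+00] [-0.67239431 -0.91415585 -1.55402142] 40.12262454202996
```

Request:
drive_tool:
  increments:
    - [34, 0, 0, -0.05, 0]
    - [34, 0, 0, -0.1, 0]
    - [34, 0, 0, -0.12, 0]
    - [34, 0, 0, -0.13, 0]
    - [34, 0, 0, -0.13, 0]
    - [34, 0, 0, -0.13, 0]

```text
clock: 13.28
tool_pos: [0.5708, -0.399, 0.1179]
tool_rot: [3.142, -0.0, -2.95]
ft_force: [0.9, -0.3, -1.3]
finger_gap: 0.431
grasp_force: 19.7
```

Not in contact yet, so I go down in 0.4 mm steps.

Request:
drive_tool:
  increments:
    - [34, 0, 0, -0.01, 0]
    - [34, 0, 0, -0.02, 0]
    - [34, 0, 0, -0.02, 0]

```text
clock: 13.53
tool_pos: [0.5709, -0.3991, 0.1172]
tool_rot: [-3.141, 0.0, -2.95]
ft_force: [0.6, -0.3, -0.3]
finger_gap: 0.432
grasp_force: 19.7
```

Request:
drive_tool:
  increments:
    - [34, 0, 0, -0.01, 0]
    - [34, 0, 0, -0.02, 0]
    - [34, 0, 0, -0.02, 0]

```text
clock: 13.78
tool_pos: [0.5711, -0.3992, 0.1169]
tool_rot: [-3.141, 0.0, -2.95]
ft_force: [-0.8, 0.2, 5.2]
finger_gap: 0.438
grasp_force: 19.7
```

Contact is about 6 N and the bottle is seated. I release and retreat straight up.

Request:
drive_tool:
  increments:
    - [34, 0, 0, 0, 0]
    - [42, 0, 0, 0, 0]
    - [48, 0, 0, 0, 0]
    - [56, 0, 0, 0, 0]
    - [56, 0, 0, 0, 0]
    - [56, 0, 0, 0, 0]
    - [56, 0, 0, 0.1, 0]
    - [56, 0, 0, 0.5, 0]
    - [56, 0, 0, 1.2, 0]
    - [56, 0, 0, 2.0, 0]
    - [56, 0, 0, 2.8, 0]
    - [56, -0.4, 0.4, 3.2, 0]
    - [56, -1, 1, 3.2, 0]
    - [56, -1, 2, 3.2, 0]
    - [56, -1, 3, 3.2, 0]
    - [56, -1, 4, 3.2, 0]
    - [56, -1, 5, 3.2, 0]
    - [56, -1, 5, 3.2, 0]
    - [56, -1, 5, 3.2, 0]

```text
clock: 15.37
tool_pos: [0.5311, -0.1975, 0.2458]
tool_rot: [-3.141, 0.001, -2.947]
ft_force: [-0.1, 0.1, 0.4]
finger_gap: 0.616
grasp_force: 0.0
```

Run:
```python
from h import *
im=read_camera("top"); cv2.imwrite("pics/t5.png",im[:,:,::-1])
cv2.imwrite("pics/t5c.png",cv2.resize(im[130:310,130:505,::-1],None,fx=2.1,fy=2.1,interpolation=cv2.INTER_CUBIC))
s=status.read_state();print(s['clock'],s['tool_pos'],s['ft_force'])
```

```text
15.4167 [ 0.53125614 -0.19874063  0.24565096] [-0.56067209  0.47606691  0.26535167]
```

View pics/t5c.png

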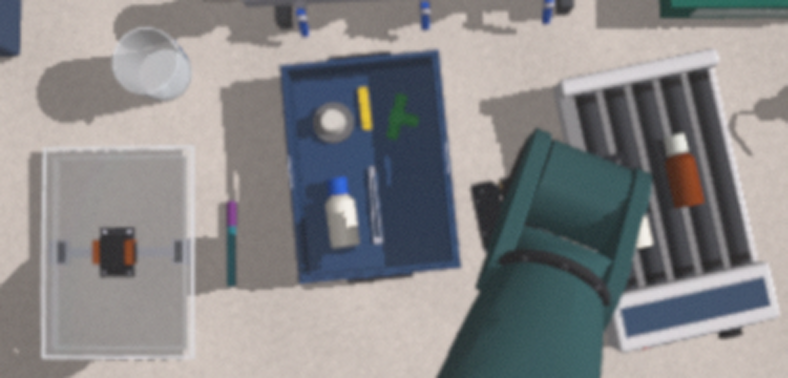

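The lid lies flat with the latch up at (117,250), clear of the marker and the beaker. The amber bottle lies along a roller gap at (684,175), the other things are still in the box, and the arm touches nothing. I'm handing in.

```bash
python3 -c "
from workcell import arm
print(arm.job_done())"
```

```text
the job is handed in; nothing more can be done
None
```

I handed the job in at about 15 s of the 67 s; the judge returned no verdict, but the last picture shows the lid flat on the bench left of the box with its latch up, the amber bottle lying in the inner roller gap, and everything else where it should be.

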